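Refill the empty feeding saucer

TASK

The birds have emptied one of the two terracotta saucers; the other still has seed balls in it. Pour all six seed balls from the blue cup into the empty saucer, spilling none, then stand the emptied cup upright back in the middle of its cork coaster. Leave the other saucer's seed balls in it, and do not shift the saucers, the scoop or the funnel.

Things in the scene. Friction and masses are not known exactly. Their poses are not given: they have to be found in the camera images.
- cup_mid (a point): Centre (half-way up, on the axis) of the blue ceramic cup: straight, round, no handle, open at the top, 64 mm outside diameter, 85 mm tall, wall 3.5 mm, floor 6 mm, about 0.2 kg. z along its axis towards the mouth. It starts upright in the middle of the cork coaster with six seed balls in it, which fill it to about half its height.
- cup: The same blue cup; this point is the centre of its underside.
- coaster: Round cork coaster, 100 mm across, 6 mm thick, fixed to the ledge; origin at the centre of its underside, on the ledge.
- saucer_a: One of two alike terracotta feeding saucers: round, 176 mm across the rim, 140 mm across the foot, 34 mm tall, wall 6 mm, floor 7 mm, 0.45 kg, loose. Origin at the centre of its underside, z up; it stands on a thin (6 mm) tile. Either saucer may be the empty one.
- saucer_b: The other terracotta saucer, the same in every way.
- scoop: Bystander: stainless steel scoop, loose, tray 100 x 70 x 36 mm reaching to +x of its origin, round handle 100 mm long to -x; origin under the tray's back wall.
- funnel: Bystander: aluminium funnel, loose, standing mouth down, 110 mm across, 105 mm tall; origin at the centre of its underside.
- ball1_center (a point): Centre of a brown seed ball, 24 mm diameter, hard and smooth (they slide and roll easily on one another), 10 g; it starts in the cup.
- ball2_center (a point): Centre of a brown seed ball, 24 mm diameter, hard and smooth (they slide and roll easily on one another), 10 g; it starts in the cup.
- ball3_center (a point): Centre of a brown seed ball, 24 mm diameter, hard and smooth (they slide and roll easily on one another), 10 g; it starts in the cup.
- ball4_center (a point): Centre of a brown seed ball, 24 mm diameter, hard and smooth (they slide and roll easily on one another), 10 g; it starts in the cup.
- ball5_center (a point): Centre of a brown seed ball, 24 mm diameter, hard and smooth (they slide and roll easily on one another), 10 g; it starts in the cup.
- ball6_center (a point): Centre of a brown seed ball, 24 mm diameter, hard and smooth (they slide and roll easily on one another), 10 g; it starts in the cup.
- left1_center (a point): Centre of a left-over brown seed ball, 24 mm diameter, hard and smooth (they slide and roll easily on one another), 10 g; it starts in one of the two saucers (all three left-overs in the same one).
- left2_center (a point): Centre of a left-over brown seed ball, 24 mm diameter, hard and smooth (they slide and roll easily on one another), 10 g; it starts in one of the two saucers (all three left-overs in the same one).
- left3_center (a point): Centre of a left-over brown seed ball, 24 mm diameter, hard and smooth (they slide and roll easily on one another), 10 g; it starts in one of the two saucers (all three left-overs in the same one).
Mind the look-alikes: they are no part of the job. Several things have the shape of the cup; the one meant has the colours described above.

How it is judged:
By the outcome, as a careful person would: the job done as asked, in the order asked, and still so for the second after the job is handed in, with the robot touching nothing.
It also fails if it takes over 61 s, if anything falls off the work surface, if the arm or the gripper's body presses on something with over 40 N, if the wrist force passes 120 N, or if a joint passes its speed limit or range.

ROBOT

A 6-joint arm with a two-finger parallel gripper is mounted at the origin on the work surface. World frame = base frame: x ahead of the robot, y to its left, z up, the work surface at z = 0. Lengths are in m, angles in degrees, forces in N, time in s.
With the tool pointing down it reaches from about 0.3 to 0.775 m from the base axis. Payload 14.6 kg.
Tool frame: the origin (TCP) lies at the very end of the fingers, on their centre line; the grasp point (between the pads) lies 19 mm behind it; z points along the fingers, y is the line along which they close (so a half turn about z gives the same grasp; the last joint's range is limited). The gripper opens to 94 mm and grips with 3 to 60 N. Pads are 16 mm wide; open, the fingers measure 119 mm over their backs; the gripper's body (75 mm by 177 mm) begins 78 mm behind the grasp point.
Start: joints at [-74.863, 17.183, 87.147, -0, 75.671, -3.816], TCP at [0.179, -0.52, 0.205] pointing down, gripper open.
Joint ranges: [-173.82, 173.82], [-45.26, 126.66], [13.44, 144.39], [-59.66, 239.66], [0, 175.72], [-146.38, 146.38]. Speed limits (degrees/s): [127.2, 127.2, 147.25, 180, 180, 180].

INTERFACE

Orientations are given as [roll, pitch, yaw] about the fixed x, y, z axes, in that order (R = Rz(yaw) Ry(pitch) Rx(roll)).
In Python, from cell import env gives the robot as it stands. The module is installed in compiled form; this text tells all that it offers. Calls block until the motion is done:
- env.reach(position, orientation): joint-space move of the TCP to a pose.
- env.line_to(position, velocity=0.15, rotation=None, force_limit=None): straight line of the TCP; rotation=None keeps the orientation; velocity is the mean speed in m/s. With force_limit (N) it stops when the force on the tool has changed by that much, and returns True; else False.
- env.goto_joints(angles): joint-space move.
- env.let_go() and env.close(f_grip=None): open the fingers fully, or close them until they stop; f_grip is the grip in N (None keeps the last).
- env.dwell(seconds).
- env.solve_ik(position, orientation): joint angles nearest the present ones, or None.
- env.observe(): the state.
- env.snapshot(name): name is "side" or "top"; returns the picture (420x560x3 uint8, red, green, blue); there is no depth.
- env.calibration(name): a dict with "fov_y" (degrees; the focal length in pixels is half the picture's height over the tangent of half this angle, whatever the lens; pixels are square), "cx", "cy" (the principal point, pixels), "xyz" and "attitude" of the camera in the world. Camera axes: x right, y down, z forward; pixel columns grow to the right and rows downward; lengths in m; the calibration is good to about 2 mm. A picture is of the moment at which its call begins. calibration takes no time and is no camera call.
A pose or a line that the arm cannot do raises env.Unreachable and nothing moves.
- env.close_job(): hands the job in; it is judged then, once.
The state is a dict: "time_s": time; "joints": joint angles; "qvel": joint speeds; "effort": joint torques, N m; "position": TCP position; "tcp_rot": TCP orientation; "ft_force": force on the tool from outside, world axes, zero at the start; "torque": the same for the moment, N m; "grip_width": finger opening in m; "grip_force": force on a finger pad.
Only numpy, scipy, OpenCV 4.12 (cv2) and the standard library are available. Lean on these libraries where they do the work, as an engineer would, in place of code of your own. Each camera call takes 0.05 s, during which the arm holds its last target. There are 200 camera calls.

## Working session

There is one attempt and no reset: what is moved stays moved. The work goes in short steps, each a Python script; the robot and the scene stay as the last script left them, time stands still between calls to the robot, and variables do not carry over. Pictures are saved under pics/ and viewed, at most 10 in all, crops included, and the job is handed in when it is done.

```bash
mkdir -p pics
python3 - <<'E'
from cell import env
import cv2
for n in ("side","top"):
    im=env.snapshot(n); cv2.imwrite(f"pics/{n}0.png",im[:,:,::-1]); print(n,env.calibration(n))
print(env.observe())
E
```

```text
side {'fov_y': 42.833528933551065, 'cx': 271.04811684787944, 'cy': 212.57718326463834, 'xyz': array([0.10412697, 0.91071933, 0.93852609]), 'attitude': array([-1.30591272e+02,  4.08997807e-04, -1.52343724e+02])}
top {'fov_y': 42.71931180382207, 'cx': 277.45991742644895, 'cy': 210.33616774481385, 'xyz': array([0.42058439, 0.01579531, 1.26002386]), 'attitude': array([-172.56676706,    0.50181228,  -89.81926813])}
{'time_s': 0.1, 'joints': array([-7.48622053e+01,  1.72126498e+01,  8.71755020e+01,  2.04145337e-03,
        7.56691075e+01, -3.81396142e+00]), 'qvel': array([-0.0343608 , -0.04228386, -0.00968001, -0.08805122,  0.05796312,
       -0.03669005]), 'effort': array([ 1.27178137e-03, -5.32642829e+01, -3.53284121e+01,  7.09299138e-02,
        2.34895886e-02, -7.60840112e-05]), 'position': array([ 0.17859047, -0.51996421,  0.20495027]), 'tcp_rot': array([-1.79942999e+02, -5.78176312e-03,  1.89512469e+01]), 'ft_force': array([ 0.086826  ,  0.41267629, -0.27775334]), 'torque': array([-0.03235923, -0.03935338,  0.00149441]), 'grip_force': 0.0, 'grip_width': 0.09390910177130056}
```

View pics/side0.png

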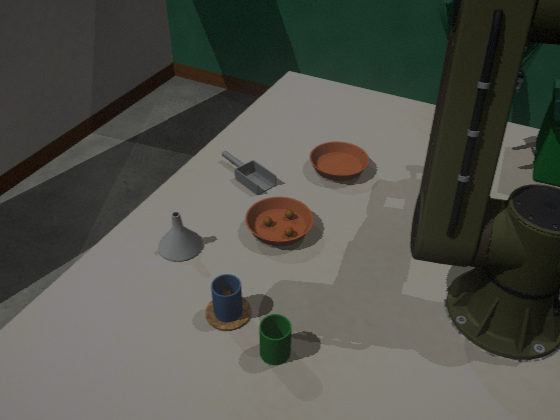

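View pics/top0.png

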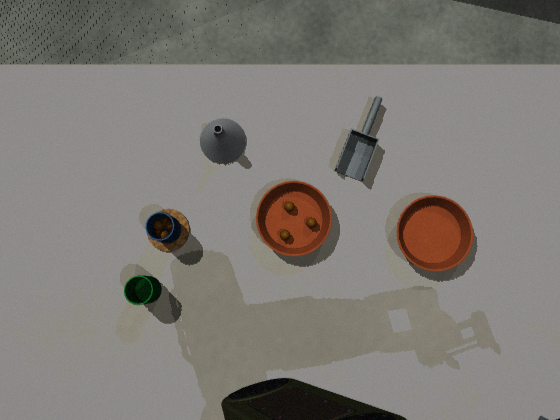

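Side view: the blue cup on its cork coaster is at (227,298), holding brown balls. The look-alike green cup is at (275,340). In the top view they are at (163,227) and (142,290). I choose the blue one. The empty saucer is at side (339,162), top (435,233), and the one with left-overs is at side (280,222), top (294,218). Next I check a close crop and measure.

```bash
cat > h.py <<'E'
import numpy as np, cv2
from scipy.spatial.transform import Rotation as R
from scipy.optimize import least_squares
from cell import env
def cam(n):
    c=env.calibration(n); f=210/np.tan(np.radians(c['fov_y']/2))
    return f,c['cx'],c['cy'],np.array(c['xyz']),R.from_euler('xyz',c['attitude'],degrees=True).as_matrix()
def proj(n,P):
    f,cx,cy,t,M=cam(n); q=(np.atleast_2d(P)-t)@M
    return np.c_[cx+f*q[:,0]/q[:,2],cy+f*q[:,1]/q[:,2]]
A=np.linspace(0,2*np.pi,120)
def circ(c,r,dz): return np.c_[c[0]+r*np.cos(A),c[1]+r*np.sin(A),np.full(120,c[2]+dz)]
def fit(masks,circles,x0):
    """fit the base centre by the direction-wise extents (8 directions) of the silhouettes in each view"""
    D=np.array([[np.cos(a),np.sin(a)] for a in np.arange(8)*np.pi/4])
    obs={n:(np.argwhere(m)[:,::-1]@D.T).max(0)+.5*0 for n,m in masks.items()}
    def res(x):
        P=np.vstack([circ(x,r,dz) for r,dz in circles])
        return np.concatenate([(proj(n,P)@D.T).max(0)-obs[n]-.5 for n in masks])
    s=least_squares(res,x0,loss='soft_l1'); return s.x,np.round(res(s.x),1)
def big(m,seed):
    m=cv2.morphologyEx(m.astype(np.uint8),cv2.MORPH_CLOSE,np.ones((3,3)))
    k,l,st,ce=cv2.connectedComponentsWithStats(m)
    ok=[i for i in range(1,k) if st[i,4]>40]
    return l==min(ok,key=lambda i:np.hypot(*(ce[i]-seed)))
E
cat > m.py <<'E'
from h import *
im={n:cv2.imread(f"pics/{n}0.png") for n in("side","top")}
S={n:i.astype(int) for n,i in im.items()}
blue={n:big((i[:,:,0]>1.35*i[:,:,2])&(i[:,:,0]>i[:,:,1]*1.15)&(i[:,:,0]>25),p) for (n,i),p in zip(S.items(),[(227,298),(163,227)])}
red=lambda n,p:big((S[n][:,:,2]>1.9*S[n][:,:,0])&(S[n][:,:,2]>70)&(S[n][:,:,2]>1.5*S[n][:,:,1]),p)
# outline only
cork={n:big((i[:,:,2]>1.45*i[:,:,0])&(i[:,:,2]>50),p) for (n,i),p in zip(S.items(),[(227,312),(175,232)])}
print('cup',fit(blue,[(.032,0),(.032,.085)],[.4,.25,.0]))
print('coaster',fit(cork,[(.05,0),(.05,.006)],[.4,.25,.0]))
for k,a,b in(('full',(280,222),(294,218)),('empty',(339,162),(435,233))):
    print(k,fit({'side':red('side',a),'top':red('top',b)},[(.070,0),(.088,.034)],[.4,0,0]))
c=[]
for n,(u,v) in zip(S,[(240,315),(165,250)]):
    o=im[n].copy()
    for m,col in((blue,(255,255,255)),(cork,(0,255,255))):
        cs,_=cv2.findContours(m[n].astype(np.uint8),0,1); 
        if 'side'!=n or 1: cv2.drawContours(o,cs,-1,col,1)
    for q in(im[n],o): c.append(cv2.resize(q[v-65:v+65,u-80:u+80],None,fx=2.4,fy=2.2,interpolation=2))
cv2.imwrite("pics/crop.png",np.vstack([np.hstack(c[:2]),np.hstack(c[2:])]))
E
python3 m.py
```

```text
cup (array([0.53983286, 0.28706598, 0.00879528]), array([1.3, 0.7, 0.5, 1.2, 0.8, 0.9, 0.4, 0.3, 3.7, 6.1, 1.9, 0.7, 0.8,
       1.6, 1. , 1.8]))
coaster (array([ 0.53856337,  0.28578176, -0.00055912]), array([ 0.3,  1.3,  0.8,  0.2,  0.2, -0.2,  3.8,  0.3,  0.6,  0.3, -0.7,
       -0.1,  0.3,  1.4,  0.2, -0.2]))
full (array([ 0.56266498, -0.01022001,  0.00607893]), array([ 1.5,  1.1,  4.9,  0.5,  0.6,  0.5,  0.5,  0.8,  0.7,  0.3, -0.2,
        0.6,  0.3,  0.6,  0.6,  0.8]))
empty (array([ 0.52956017, -0.33008433,  0.00711541]), array([ 0.8,  0.8,  5.5,  1.8,  0.6,  0.2,  0.7,  1.2,  1. ,  0.4, -0. ,
        0.2,  0.7,  0.4,  0.3,  0.6]))
```

View pics/crop.png

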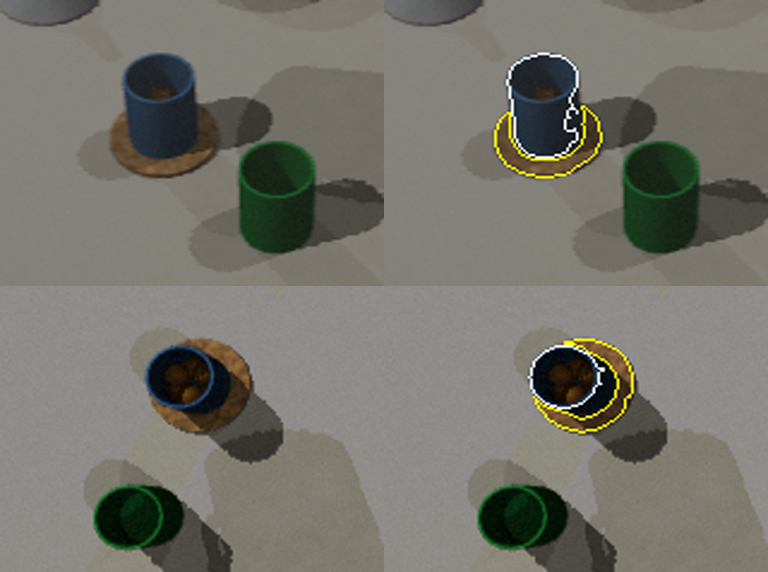

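The crop confirms the blue cup, with brown balls inside, standing on the cork. The green cup is empty. Next I plan the grasp and pour by inverse kinematics.

```bash
cat >> h.py <<'E'
CUP=np.array([.5386,.2858,.006]); SAU=np.array([.5296,-.3301,.006]); H=.056; PITCH=20
def tool(psi,theta,p=PITCH):
    """tool rotation; psi heading (deg), tool dips p+theta below horizontal; closing line horizontal"""
    e=np.radians(p+theta); u=np.array([np.cos(np.radians(psi)),np.sin(np.radians(psi)),0]); z=np.array([0,0,1.])
    d=np.cos(e)*u-np.sin(e)*z; y=np.cross(z,u)
    return u,d,np.c_[np.cross(y,d),y,d]
def rpy(M,s=1):
    M=M@np.diag([s,s,1]); return R.from_matrix(M).as_euler('xyz',degrees=True)
def pose_from_grasp(G,psi,theta,s=1):
    u,d,M=tool(psi,theta); return G+.019*d, rpy(M,s)
def pour(psi,theta,s=1,back=.035):
    u,_,_=tool(psi,theta); z=np.array([0,0,1.]); t=np.radians(theta)
    a=np.sin(t)*u+np.cos(t)*z; r=np.cos(t)*u-np.sin(t)*z
    lz=max(.056,.054+(.088-back)/max(np.tan(t),1e-3)) if theta<90 else .056
    L=SAU*[1,1,0]-back*u+[0,0,lz]
    return pose_from_grasp(L-.032*r-(.085-H)*a,psi,theta,s)
E
python3 - <<'E'
from h import *
im=cv2.imread("pics/side0.png").astype(int),cv2.imread("pics/top0.png").astype(int)
g={n:big((i[:,:,1]>1.5*i[:,:,0])&(i[:,:,1]>1.5*i[:,:,2])&(i[:,:,1]>25),p) for n,i,p in zip(("side","top"),im,[(275,340),(142,290)])}
print('green',fit(g,[(.032,0),(.032,.085)],[.45,.3,0])[0])
G=CUP+[0,0,H]
for psi in range(-60,120,15):
    for s in(1,-1):
        q=[env.solve_ik(*pose_from_grasp(G+dv,psi,0,s)) for dv in ([0,0,0],[0,0,.12],-.1*tool(psi,20)[1])]
        if all(x is not None for x in q): print('pick',psi,s,np.round(q[0]),np.round(q[2]))
for psi in range(-180,180,15):
    for s in(1,-1):
        q=[env.solve_ik(*pour(psi,t,s)) for t in (50,70,90,105,115,120)]
        ok=[x is not None for x in q]
        if sum(ok)>=5: print('pour',psi,s,ok,np.round(q[0]),np.round(q[4]) if ok[4] else '')
E
```

```text
green [0.40035544 0.32996954 0.00253791]
pick 15 1 [ 30.  34. 122. 200.  47.  81.] [ 34.  18. 133. 207.  43.  77.]
pick 15 -1 [ 30.  34. 122. 200.  47. -99.] [  34.   18.  133.  207.   43. -103.]
pick 30 1 [ 21.  33. 123. 168.  47.  95.] [ 19.  17. 135. 164.  43.  98.]
pick 30 -1 [ 21.  33. 123. 168.  47. -85.] [ 19.  17. 135. 164.  43. -82.]
pick 45 1 [ 12.  34. 121. 139.  50. 107.] [  5.  19. 132. 127.  49. 115.]
pick 45 -1 [ 12.  34. 121. 139.  50. -73.] [  5.  19. 132. 127.  49. -65.]
pick 60 1 [  6.  36. 115. 113.  56. 117.] [ -3.  24. 123. 101.  59. 125.]
pick 60 -1 [  6.  36. 115. 113.  56. -63.] [ -3.  24. 123. 101.  59. -55.]
pick 75 1 [  2.  40. 107.  93.  64. 125.] [ -7.  30. 112.  84.  69. 131.]
pick 75 -1 [  2.  40. 107.  93.  64. -55.] [ -7.  30. 112.  84.  69. -49.]
pick 90 1 [  1.  44.  98.  78.  74. 130.] [ -7.  37.  99.  71.  80. 135.]
pick 90 -1 [  1.  44.  98.  78.  74. -50.] [ -7.  37.  99.  71.  80. -45.]
pick 105 1 [  2.  49.  87.  67.  84. 133.] [ -5.  44.  85.  62.  92. 137.]
pick 105 -1 [  2.  49.  87.  67.  84. -47.] [ -5.  44.  85.  62.  92. -43.]
pour -18
[... 460 characters left out ...]
e, True, True, True, True, True] [-20.  36.  79. -21.  70.  18.] [-47.  41.  80.  44.  79. -33.]
pour -105 1 [True, True, True, True, True, True] [-20.  31.  87. -23.  62.   5.] [-46.  45.  74.  37.  89. -41.]
pour -90 1 [True, True, True, True, True, True] [-21.  26.  94. -23.  55.  -9.] [-44.  48.  68.  31.  98. -49.]
pour -75 1 [True, True, True, True, True, True] [-23.  22. 100. -21.  47. -25.] [-42.  51.  62.  24. 105. -59.]AttributeError: 'NoneType' object has no attribute 'rint'

The above exception was the direct cause of the following exception:

Traceback (most recent call last):
TypeError: loop of ufunc does not support argument 0 of type NoneType which has no callable rint method
```

Run:
```python
from h import *
for psi in range(-75,180,15):
    for s in(1,-1):
        q=[env.solve_ik(*pour(psi,t,s)) for t in (0,50,70,90,105,115,120)]
        if sum(x is not None for x in q)>=4: print('pour',psi,s,[None if q[i] is None else np.round(q[i]).astype(int).tolist() for i in (0,1,3,5,6)])
```

```text
pour -75 1 [None, [-23, 22, 100, -21, 47, -25], [-37, 37, 79, 12, 80, -56], [-42, 51, 62, 24, 105, -59], [-43, 54, 59, 26, 110, -58]]
pour -75 -1 [None, None, [-37, 37, 79, 12, 80, 124], [-42, 51, 62, 24, 105, 121], [-43, 54, 59, 26, 110, 122]]
pour -60 1 [None, [-27, 19, 105, -17, 40, -46], [-36, 38, 79, 8, 82, -68], [-40, 53, 58, 15, 111, -70], [-40, 56, 54, 17, 117, -69]]
pour -60 -1 [None, [-27, 19, 105, -17, 40, 134], [-36, 38, 79, 8, 82, 112], [-40, 53, 58, 15, 111, 110], [-40, 56, 54, 17, 117, 111]]
pour -45 1 [None, [-32, 16, 108, -8, 36, -72], [-36, 38, 78, 3, 84, -82], [-37, 54, 56, 6, 114, -82], [-37, 58, 51, 7, 120, -81]]
pour -45 -1 [None, [-32, 16, 108, -8, 36, 108], [-36, 38, 78, 3, 84, 98], [-37, 54, 56, 6, 114, 98], [-37, 58, 51, 7, 120, 99]]
pour -30 1 [None, [-37, 16, 109, 4, 35, -100], [-35, 38, 78, -2, 84, -95], [-34, 55, 55, -3, 115, -95], [-34, 58, 50, -4, 121, -95]]
pour -30 -1 [None, [-37, 16, 109, 4, 35, 80], [-35, 38, 78, -2, 84, 85], [-34, 55, 55, -3, 115, 85], [-34, 58, 50, -4, 121, 85]]
pour -15 1 [None, [-42, 17, 108, 15, 39, -127], [-35, 38, 78, -7, 83
[... 1422 characters left out ...]
None, [-40, 54, 48, 7, 97, -71], [-34, 33, 86, -12, 44, -57], None, None]
pour 135 1 [None, [-37, 56, 44, 3, 100, 98], [-35, 33, 86, -5, 41, 103], None, None]
pour 135 -1 [None, [-37, 56, 44, 3, 100, -82], [-35, 33, 86, -5, 41, -77], None, None]
pour 150 1 [None, [-34, 56, 43, -1, 100, 86], [-35, 33, 86, 3, 41, 83], [-37, 26, 106, 53, 6, 33], [-37, 26, 109, 129, 7, -44]]
pour 150 -1 [None, [-34, 56, 43, -1, 100, -94], [-35, 33, 86, 3, 41, -97], None, [-37, 26, 109, 129, 7, 136]]
pour 165 1 [None, [-31, 55, 45, -6, 99, 74], [-36, 33, 86, 10, 43, 62], [-40, 27, 105, 70, 19, 3], [-41, 27, 108, 93, 20, -21]]
pour 165 -1 [None, [-31, 55, 45, -6, 99, -106], [-36, 33, 86, 10, 43, -118], None, None]
```

```bash
cat >> h.py <<'E'
PSI=62; S=-1
E
python3 - <<'E'
from h import *
G=CUP+[0,0,H]; u,d,_=tool(PSI,0)
W=lambda G,th=0:pose_from_grasp(G,PSI,th,S)
up=[0,0,.16]
for n,p in (('high',W(G-.12*u+[0,0,.2])),('pre',W(G-.11*d)),('g',W(G)),('lift',W(G+up)),('mid',W((G+SAU+[0,0,H])/2+up)),('sau',W(SAU-.08*u+[0,0,H]+up)),
  *[(t,pour(PSI,t,S)) for t in(40,50,70,90,105,118)]):
    q=env.solve_ik(*p); print(n,np.round(p[0],3),None if q is None else np.round(q))
env.reach(*W(G-.12*u+[0,0,.2])); env.reach(*W(G-.11*d))
o=env.observe(); print(o['time_s'],o['joints'],o['position'])
a=[cv2.cvtColor(env.snapshot(n),cv2.COLOR_RGB2BGR) for n in("side","top")]
cv2.imwrite("pics/pre.png",np.hstack([a[0][150:420,100:480],a[1][100:370,60:440]]))
E
```

```text
high [0.491 0.196 0.256] [-10.   4. 122.  83.  64. -31.]
pre [0.498 0.21  0.093] [ -8.  28. 123.  98.  63. -59.]
g [0.547 0.302 0.056] [  5.  37. 115. 110.  57. -61.]
lift [0.547 0.302 0.216] [  5.  16. 114.  95.  52. -36.]
mid [ 0.542 -0.006  0.216] [-33.  21. 107.  71.  82. -38.]
sau [ 0.5   -0.385  0.216] [-61.  48.  63.  58. 111. -33.]
40 [ 0.497 -0.391  0.099] [-53.  40.  73.  27.  82. -32.]
50 [ 0.496 -0.393  0.086] [-50.  38.  76.  19.  75. -28.]
70 [ 0.495 -0.395  0.074] [-42.  35.  80.   0.  65. -14.]
90 [ 0.497 -0.392  0.07 ] [-33.  35.  82. -23.  62.   5.]
105 [ 0.499 -0.388  0.079] [-27.  37.  83. -39.  66.  19.]
118 [ 0.502 -0.383  0.085] [-22.  41.  82. -51.  72.  29.]
3.4917 [ -7.70991976  27.55321511 123.36126531  97.68792263  62.81428503
 -59.17835316] [0.49896926 0.21013315 0.09393899]
```

View pics/pre.png

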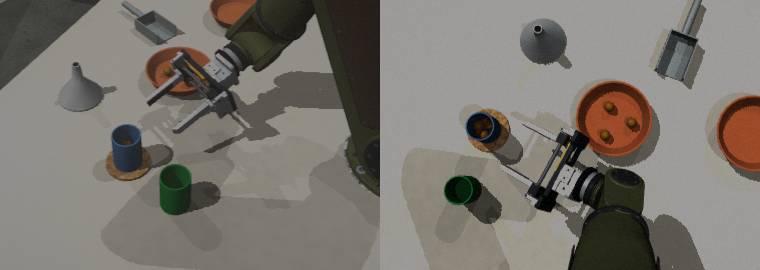

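The fingers point at the blue cup at crop (125,145), and the green cup at (175,190) is well clear. Now I grasp and lift.

Run:
```python
from h import *
G=CUP+[0,0,H]; u,d,_=tool(PSI,0)
W=lambda G,th=0:pose_from_grasp(G,PSI,th,S)
print(env.line_to(W(G)[0],velocity=.08,force_limit=8))
env.close(25); o=env.observe(); print(o['grip_width'],o['grip_force'],o['position'],W(G)[0])
env.line_to(W(G+[0,0,.02])[0],velocity=.05); env.line_to(W(G+[0,0,.16])[0],velocity=.12); env.dwell(.2)
o=env.observe(); print(o['time_s'],o['grip_width'],o['grip_force'],o['ft_force'])
a=[cv2.cvtColor(env.snapshot(n),cv2.COLOR_RGB2BGR) for n in("side","top")]
cv2.imwrite("pics/lift.png",np.hstack([a[0][100:370,100:480],a[1][100:370,60:440]]))
```

```text
False
0.06441734617530627 24.999943245202303 [0.54705835 0.3015099  0.05556377] [0.54698202 0.30156429 0.05550162]
7.7583 0.06407587948260048 24.999883007258177 [ 0.29405046 -0.42956979 -2.85409152]
```

View pics/lift.png

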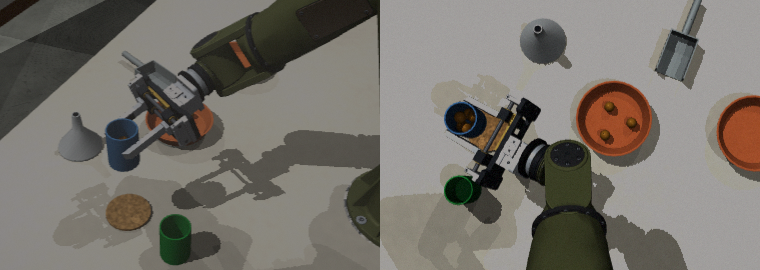

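The blue cup is upright and held, at left crop (122,145), and the bare coaster is at (128,212). Next: transport and a slow pour.

Run:
```python
from h import *
G=CUP+[0,0,H]; u,d,_=tool(PSI,0)
cv2.imwrite("pics/side_coaster.png",env.snapshot("side")[:,:,::-1])
p,r=pose_from_grasp(SAU-.08*u+[0,0,H+.16],PSI,0,S)
env.line_to(p,velocity=.14)
p,r=pour(PSI,40,S); env.line_to(p,velocity=.07,rotation=r)
print(env.observe()['time_s'],env.observe()['grip_width'])
for th in (50,60,70,80,90,100,110,118):
    p,r=pour(PSI,th,S); dist=np.linalg.norm(p-env.observe()['position'])
    env.line_to(p,velocity=max(dist,.001)/.8,rotation=r)
    if th==70:a=env.snapshot("top")
env.dwell(.6)
o=env.observe(); print(o['time_s'],o['ft_force'],o['joints'])
b=[env.snapshot(n) for n in("side","top")]
cv2.imwrite("pics/pour.png",np.hstack([b[0][60:330,180:440],a[120:390,300:560],b[1][120:390,300:560]])[:,:,::-1])
```

```text
14.7917 0.06438708078980088
22.9417 [ 0.43378961 -0.18218671 -1.55207639] [-22.33172518  40.53462162  82.35306815 -50.86302632  72.44214716
  28.78098532]
```

View pics/pour.png

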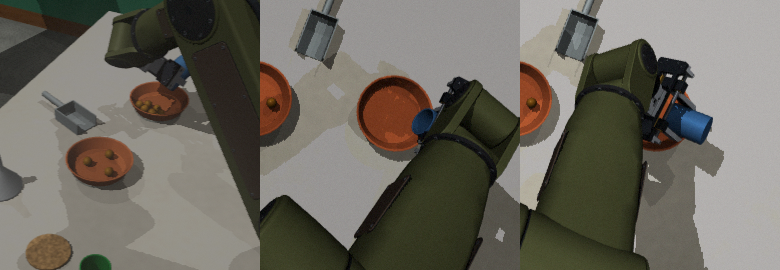

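The balls are gathering in the right saucer, at left panel (155,103). I retract and count them.

Run:
```python
from h import *
u,d,_=tool(PSI,0)
for th in (100,80,60,40):
    p,r=pour(PSI,th,S); dist=np.linalg.norm(p-env.observe()['position'])
    env.line_to(p,velocity=max(dist,.001)/.7,rotation=r)
p,r=pose_from_grasp(SAU-.08*u+[0,0,H+.16],PSI,0,S); env.line_to(p,velocity=.1,rotation=r)
p,r=pose_from_grasp(CUP+[0,0,H+.16],PSI,0,S); env.line_to(p+[0,-.3,0],velocity=.15)
print(env.observe()['time_s'],env.observe()['grip_width'])
b=[env.snapshot(n) for n in("side","top")]
z=lambda i,x,y,w,h,k:cv2.resize(i[y:y+h,x:x+w],None,fx=k,fy=k,interpolation=2)
cv2.imwrite("pics/after.png",np.hstack([z(b[0],230,110,170,150,2.33)[:349,:396],z(b[1],250,140,230,203,1.72)[:349,:396]])[:,:,::-1])
```

```text
30.475 0.06420422342306606
```

View pics/after.png

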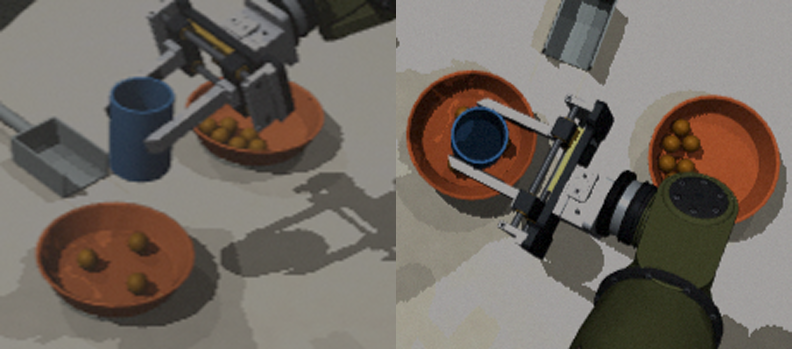

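The cup is empty. Five or six balls sit together in the target saucer (partly occluded) and the three left-overs are still in place. Now I set the cup down where it was picked up.

Run:
```python
from h import *
G=CUP+[0,0,H]; u,d,_=tool(PSI,0)
W=lambda G:pose_from_grasp(G,PSI,0,S)[0]
env.line_to(W(G+[0,0,.16]),velocity=.15)
env.line_to(W(G+[0,0,.015]),velocity=.12); env.dwell(.2)
print(env.line_to(W(G-[0,0,.004]),velocity=.02,force_limit=4)); print(env.observe()['position']-W(G),env.observe()['ft_force'])
b=[env.snapshot(n) for n in("side","top")]
for n,i in zip(("side","top"),b): cv2.imwrite(f"pics/{n}_pl.png",i[:,:,::-1])
env.close(5); env.dwell(.2)
print(env.observe()['time_s'])
z=lambda i,x,y:cv2.resize(i[y:y+110,x:x+126],None,fx=3,fy=3,interpolation=2)
cv2.imwrite("pics/place.png",np.hstack([z(b[0],165,240),z(b[1],110,170)])[:,:,::-1])
```

```text
True
[4.61512266e-05 9.66830228e-05 3.98232335e-05] [-8.35065548e-01  1.25261784e-04  3.27292850e+00]
35.525
```

View pics/place.png

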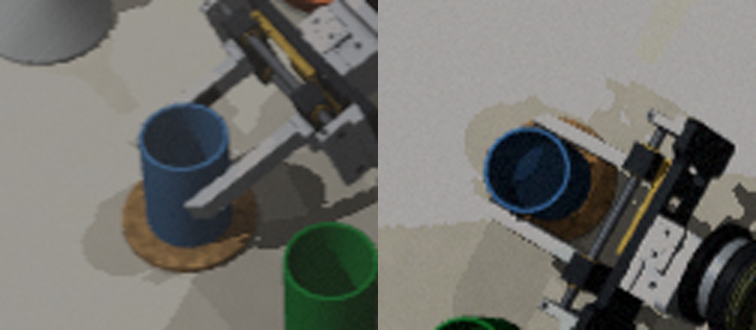

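The cup is upright and centred on the coaster, and it touched down at its original height. I release, retreat and check.

```bash
python3 - <<'E'
from h import *
G=CUP+[0,0,H]; u,d,_=tool(PSI,0)
W=lambda G:pose_from_grasp(G,PSI,0,S)
env.let_go(); env.dwell(.2)
env.line_to(W(G-.12*d)[0],velocity=.1)
env.line_to(W(G-.14*u+[0,-.0,.25])[0],velocity=.15)
env.line_to(np.array([.40,.0,.33]),velocity=.15)
print(env.observe()['time_s'])
b=[env.snapshot(n) for n in("side","top")]
for n,i in zip(("side","top"),b): cv2.imwrite(f"pics/{n}0f.png",i[:,:,::-1])
z=lambda i,x,y,w,h:cv2.resize(i[y:y+h,x:x+w],(390,400),interpolation=2)
cv2.imwrite("pics/final.png",np.hstack([z(b[0],170,120,234,240),z(b[1],120,80,380,240)])[:,:,::-1])
E
sed 's/{n}0.png/{n}0f.png/; s/pics\/crop.png/pics\/crop2.png/' m.py > m2.py; python3 m2.py
```

```text
40.7417
cup (array([0.53827473, 0.28740634, 0.00792366]), array([0.8, 0.8, 1.2, 0.6, 1.2, 0.7, 0.8, 0.3, 4.6, 4.4, 2.5, 0.6, 0.9,
       1.1, 1.2, 1.3]))
coaster (array([ 0.53867442,  0.28545723, -0.00110545]), array([ 0.4,  1.4,  0.8,  0.1,  0.1, -0.3,  3.7,  0.3,  0.8,  0.4, -0.7,
       -0.3,  1.1,  1.3,  0.2, -0. ]))
full (array([ 0.56296264, -0.00971729,  0.00646789]), array([ 1.3,  1. ,  4.9,  0.6,  0.8,  0.6,  0.5,  0.7,  0.5,  0.8, -0.3,
        0.7,  0.5,  0.1,  0.8,  0.7]))
empty (array([ 0.52914644, -0.32994013,  0.00769242]), array([1. , 0.8, 5.4, 1.7, 0.4, 0.2, 0.8, 0.7, 1. , 0.6, 0.2, 0.3, 0.7,
       0.3, 1.1, 0.5]))
```

View pics/final.png

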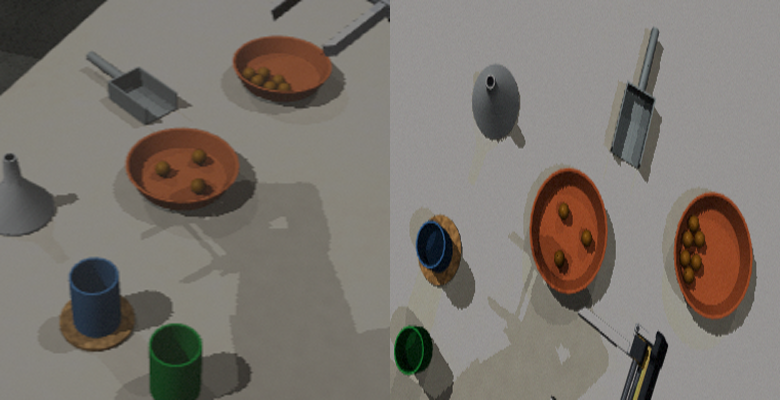

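The target saucer holds six balls at right panel (690,250), and the other still has its three. The cup is within about 2 mm of the coaster centre, and the saucers have not moved. I hand in the job.

```bash
python3 -c "
from cell import env
print(env.close_job())"
```

```text
the job is handed in; nothing more can be done
None
```

The job is handed in at about 41 s: the last pictures show all six seed balls in the formerly empty saucer, the three left-overs still in theirs, and the emptied blue cup upright within about 2 mm of its coaster's centre; the saucers measured unmoved, while the scoop and funnel were only checked by eye.

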